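# Start the slow cooker on low

### The arm

A 6-joint arm with a two-finger parallel gripper is mounted at the origin on the work surface. World frame = base frame: x ahead of the robot, y to its left, z up, the work surface at z = 0. Lengths are in m, angles in rad, forces in N, time in s.
With the tool pointing down it reaches from about 0.275 to 0.775 m from the base axis. Payload 14.6 kg.
Tool frame: the origin (TCP) lies at the very end of the fingers, on their centre line; the grasp point (between the pads) lies 19 mm behind it; z points along the fingers, y is the line along which they close (so a half turn about z gives the same grasp; the last joint's range is limited). The gripper opens to 85 mm and grips with 20 to 120 N. Pads are 22 mm wide; open, the fingers measure 114 mm over their backs; the gripper's body (76 mm by 85 mm) begins 54 mm behind the grasp point. The pads swing forward as they close: fully open they stand 13 mm farther back than shut.
Start: joints at [1.172, 0.263, -0.048, 1.259, 0, 1.415], TCP at [0.127, 0.509, 0.231] pointing down, gripper open.
Joint ranges: [-2.65, 2.65], [-0.89, 1.7], [-1.18, 1.37], [-2.13, 2.11], [-1.35, 1.29], [-3.14, 3.14]. Speed limits (rad/s): [1.89, 1.89, 2.57, 2.79, 3.14, 3.14].

### API

Orientations are given as [roll, pitch, yaw] about the fixed x, y, z axes, in that order (R = Rz(yaw) Ry(pitch) Rx(roll)).
In Python, from workcell import state, snapshot, camera_model, job_done gives the robot as it stands.
- The arm moves only by the tool carry_out, never from a script. Its arguments are lists of equal length, an entry for each row: "slide": the shift along the tool's x, y, z in mm, a list of three; "twist": the turn, a rotation vector about the tool's x, y, z in rad, a list of three; "hand": the opening, from -1 (shut) to 1 (fully open). In form: {"slide": [[x, y, z], ...], "twist": [[ax, ay, az], ...], "hand": [hand, ...]}. A call has 1 to 10 rows; each row is the pose to reach, as a shift and turn from the pose commanded when the call began, along the tool's axes at that moment; what a row does not reach only later rows make up. A row lasts 1/10 s, in which the tool goes at most 50 mm and 8.59 degrees, less where a joint would pass 70% of its speed; a pose out of reach is approached as far as the arm can. A call with a gripper value outside its range is refused whole. The fingers move at their own pace and stop on an object; the grip force is fixed at half the most. Time passes only in rows, so rows that repeat a pose let the fingers close. It gives the time, the measured TCP pose, the force, the opening and the grip force at its end, in the units of the state.
- state(): the state, without advancing time (a new reading comes with each control period).
- snapshot(name): name is "side" or "top" or "wrist"; returns the picture (400x640x3 uint8, blue, green, red); there is no depth.
- camera_model(name): a dict with "vertical_fov" (degrees; the focal length in pixels is half the picture's height over the tangent of half this angle, whatever the lens; pixels are square), "cx", "cy" (the principal point, pixels), "dist" ([k1, k2, p1, p2, k3] as OpenCV has them; the pictures are not rectified), "world_from_camera" (4x4, takes a point from camera to world coordinates). Camera axes: x right, y up, looking along -z (the intrinsics and any distortion apply to the point x, -y, -z); pixel columns grow to the right and rows downward; lengths in m; the calibration is good to about 2 mm. A picture is of the moment at which its call begins: read the wrist's pose just before it. camera_model takes no time and is no camera call; for the wrist camera it gives the pose at the moment of the call.
- job_done(): hands the job in; it is judged then, once.
The state is a dict: "t": time; "joints": joint angles; "joint_velocities": joint speeds; "tau": joint torques, N m; "position": TCP position; "tool_rot": TCP orientation; "wrist_force": force on the tool from outside, world axes, zero at the start; "moment": the same for the moment, N m; "opening": finger opening in m; "gripper_force": force on a finger pad.
Only numpy, scipy, OpenCV 4.12 (cv2) and the standard library are available. Lean on these libraries where they do the work, as an engineer would, in place of code of your own. Each camera call takes 0.05 s, during which the arm holds its last target. There are 200 camera calls.

### The job

Start the slow cooker on low heat using its control ledge: press the raised half of the black power rocker (the half with the white bar) all the way down, then press the yellow low-heat key fully in, then press the green start key fully in, in that order; the rocker and keys stay where you put them. Do not press the red high-heat key, and leave the cup, scoop, spatula and trivet where they are: nothing is to be picked up.

Things in the scene. Friction and masses are not known exactly. Their poses are not given: they have to be found in the camera images.
- cooker: Oval slow cooker, steel, black rim, glass lid; fixed. Origin: centre of its underside on the counter; x points from its front to its back, y along its length, z up. Oval 250 mm (x) by 360 mm (y), plus 20 mm handles at both y ends; rim 153 mm high, lid knob up to 211 mm. A black control ledge sticks out at the front (-x side).
- ledge (a point): Middle of the control ledge's flat level top, 85 mm above the counter, at x = -170 mm, y = 0 of the cooker; axes as the cooker's. The ledge is 235 mm long (y) and reaches 45 mm to the front of this point and to the oval behind it. The rocker and the yellow, green and red keys stand on it in one row along y, at -78, -26, 26 and 78 mm, in an order that changes from run to run.
- power_base: Aluminium surround of the power rocker, 66 mm (its x) by 40 mm (y), 8 mm high, fixed on the ledge; origin at the centre of its underside, axes as the cooker's. The rocker is a black see-saw slab 56 mm long (x), 30 mm wide (y), 8 mm thick; its pivot runs along y, 16 mm above the origin.
- power_spot (a point): Press point on the rocker, on its white bar: on the top face of the raised half, 18 mm from the pivot towards the cooker's front (-x), mid-width. It moves with the rocker: about 23 mm above the ledge when off, 16 mm when fully on. Pressed fully, a flat fingertip rests on the part nearest the pivot, about 18 mm above the ledge.
- rocker (a joint): Angle of the power rocker in rad: 0 off (front half, with the white bar, raised by 0.2 rad), 0.4 fully on (front half down, hard stop). Friction about 0.03 N m, no spring: it stays where it is left.
- yellow_top (a point): Centre of the top face of the square yellow key (low heat): a yellow plastic cap 24 x 24 mm (sides along the cooker's x and y), 18 mm above the ledge when out, 11 mm when fully in; its aluminium surround is 36 x 36 mm, 6 mm high. The point moves with the cap; z up.
- yellow_cap (a joint): Depth of the yellow key in m: 0 fully out, 0.007 fully in (hard stop). Straight down. It moves against about 3 N of steady friction, has no return spring, and stays in once pressed.
- green_top (a point): Centre of the top face of the square green key (start): a green plastic cap 24 x 24 mm (sides along the cooker's x and y), 18 mm above the ledge when out, 11 mm when fully in; its aluminium surround is 36 x 36 mm, 6 mm high. The point moves with the cap; z up.
- green_cap (a joint): Depth of the green key in m: 0 fully out, 0.007 fully in (hard stop). Straight down. It moves against about 3 N of steady friction, has no return spring, and stays in once pressed.
- red_top (a point): Centre of the top face of the square red key (high heat, not to be pressed): a red plastic cap 24 x 24 mm (sides along the cooker's x and y), 18 mm above the ledge when out, 11 mm when fully in; its aluminium surround is 36 x 36 mm, 6 mm high. The point moves with the cap; z up.
- red_cap (a joint): Depth of the red key in m: 0 fully out, 0.007 fully in (hard stop). Straight down. It moves against about 3 N of steady friction, has no return spring, and stays in once pressed.
- cup: Loose glass custard cup, 86 mm across the rim, 55 mm high, about 160 g; origin at the centre of its underside. Stands in front of the ledge; bystander.
- scoop: Loose aluminium scoop, pan 90 x 60 x 34 mm with a round handle 75 mm long towards its -x; origin under the centre of the pan. Bystander.
- spatula: Loose green silicone spatula, 280 mm long, lying flat along its x; bystander.
- trivet: Loose black plastic trivet, wheel-shaped, 165 mm across, 9 mm high, lying flat; origin at the centre of its underside. Bystander.

How it is judged:
By the outcome, as a careful person would: the job done as asked, in the order asked, and still so for the second after the job is handed in, with the robot touching nothing.
It also fails if it takes over 42 s, if anything falls off the work surface, if the arm or the gripper's body presses on something with over 40 N, if the wrist force passes 120 N, or if a joint passes its speed limit or range.

## Working session

There is one attempt and no reset: what is moved stays moved. The work goes in short steps, Python scripts to look and compute and a tool call to move; the robot and the scene stay as the last step left them, time stands still between calls to the robot, and variables do not carry over. Pictures are saved under pics/ and viewed, at most 10 in all, crops included, and the job is handed in when it is done.

Besides the shell and the picture viewer there is one more tool, called after "Emit:" as a command line: name --argument value ..., lists and objects as JSON in quotes. carry_out: Moves the arm, as the interface text tells. Its arguments: {"type":"object","properties":{"slide":{"type":"array","items":{"type":"array","items":{"type":"number"}}},"twist":{"type":"array","items":{"type":"array","items":{"type":"number"}}},"hand":{"type":"array","items":{"type":"number"}}},"required":["slide","twist","hand"]}

```bash
mkdir -p pics; cat > h.py <<'E'
import numpy as np,cv2
from workcell import *
def K(m):
    f=200/np.tan(np.radians(m["vertical_fov"]/2)); return np.array([[f,0,m["cx"]],[0,f,m["cy"]],[0,0,1.]])
def ray(m,px,z):
    u=cv2.undistortPoints(np.array([[px]],float),K(m),np.array(m["dist"],float))[0,0]
    T=np.array(m["world_from_camera"]); d=T[:3,:3]@[u[0],-u[1],-1]; o=T[:3,3]
    return o+d*(z-o[2])/d[2]
def blobs(im,lo,hi,mn=40):
    h=cv2.cvtColor(im,cv2.COLOR_BGR2HSV); k=cv2.inRange(h,np.array(lo),np.array(hi))
    n,l,s,c=cv2.connectedComponentsWithStats(k)
    return [(c[i].round(1).tolist(),s[i].tolist()) for i in range(1,n) if s[i,4]>=mn]
COL=dict(yellow=((22,120,90),(35,255,255)),green=((45,90,50),(85,255,255)),red=((0,140,70),(8,255,255)))
E
python3 - <<'E'
from h import *
s=state();print(s["t"],s["position"],s["tool_rot"],s["opening"])
for n in("top","side"):
    m=camera_model(n);im=snapshot(n);cv2.imwrite(f"pics/{n}1.png",im)
    print(n,np.array(m["world_from_camera"]).round(2).tolist())
    for c,(a,b) in COL.items():
        for p,st in blobs(im,a,b): print(n,c,p,st,ray(m,p,.103).round(3))
E
```

```text
0.0 [0.12661439 0.50921222 0.23082648] [-3.14054904e+00 -1.79281097e-04  2.89782774e+00] 0.08519188806225275
top [[-0.01, 0.99, -0.15, 0.42], [-1.0, -0.0, 0.04, 0.14], [0.04, 0.15, 0.99, 0.82], [0.0, 0.0, 0.0, 1.0]]
top yellow [392.2, 186.5] [385, 180, 15, 14, 162] [ 0.556 -0.022  0.103]
top green [208.0, 231.3] [193, 184, 31, 138, 1978] [0.473 0.32  0.103]
top green [398.3, 213.1] [391, 207, 15, 13, 154] [ 0.506 -0.032  0.103]
top red [404.4, 240.2] [398, 234, 14, 13, 149] [ 0.455 -0.042  0.103]
side [[0.93, 0.24, -0.28, 0.26], [-0.37, 0.58, -0.73, -0.57], [-0.01, 0.78, 0.63, 0.69], [0.0, 0.0, 0.0, 1.0]]
side yellow [573.6, 122.3] [452, 0, 188, 292, 30660] [1.46  0.199 0.103]
side yellow [356.0, 237.7] [351, 234, 12, 8, 60] [ 0.557 -0.022  0.103]
side green [270.0, 189.9] [215, 175, 98, 31, 768] [0.435 0.214 0.103]
side green [336.6, 248.4] [331, 243, 13, 12, 98] [ 0.506 -0.035  0.103]
side red [316.5, 259.7] [310, 253, 14, 14, 119] [ 0.456 -0.049  0.103]
```

View pics/top1.png

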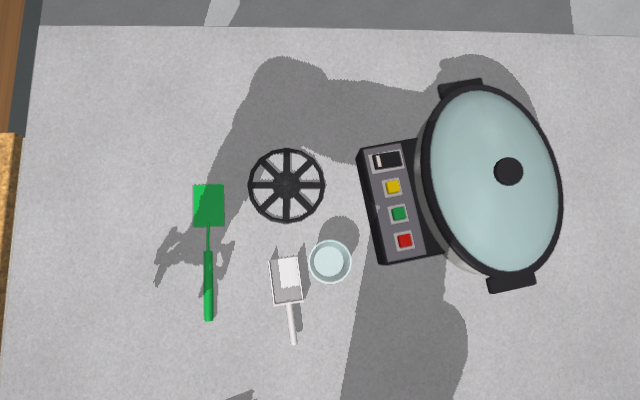

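View pics/side1.png

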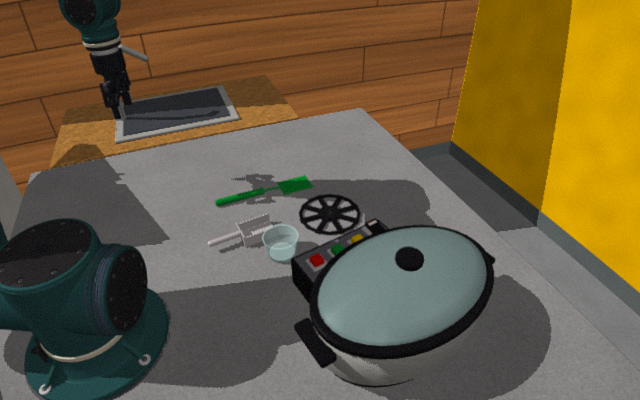

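The top picture shows the rocker at (387,160), yellow (392,187), green (398,213) and red (404,240). The ledge front faces left, which is world +y, and the cup is at (330,262). The side picture agrees. Next I'll compute the wrist camera offset and the move to a hover above the keys.

```bash
cat >> h.py <<'E'
from scipy.spatial.transform import Rotation as Ro
def move(p,yaw=None):
    s=state();R=Ro.from_euler('xyz',s["tool_rot"]);q=Ro.from_euler('xyz',[np.pi,0,yaw]) if yaw is not None else R
    print(s["t"],"slide",(1000*R.inv().apply(np.array(p)-s["position"])).round(1),"twist",(R.inv()*q).as_rotvec().round(3),"F",np.round(s["wrist_force"],1))
E
python3 - <<'E'
from h import *
s=state();R=Ro.from_euler('xyz',s["tool_rot"]);T=np.array(camera_model("wrist")["world_from_camera"])
print("cam in tool",R.inv().apply(T[:3,3]-s["position"]).round(3),R.inv().apply(-T[:3,2]).round(2))
move([.545,-.02,.25],1.79)
move([.545,-.02,.25],3.36)
E
```

```text
cam in tool [ 0.076  0.    -0.143] [-0.3  -0.    0.96]
0.1 slide [-533.7 -412.7  -18.8] twist [-1.000e-03  0.000e+00  1.108e+00] F [-0.4 -0.4 -0.1]
0.1 slide [-533.7 -412.7  -18.8] twist [-0.001 -0.    -0.462] F [-0.4 -0.4 -0.1]
```

Emit:
carry_out --slide '[[-45, -35, -19], [-90, -70, -19], [-135, -105, -19], [-180, -140, -19], [-225, -174, -19], [-270, -209, -19], [-315, -244, -19], [-360, -278, -19], [-405, -313, -19], [-450, -348, -19]]' --twist '[[0, 0, 0.1], [0, 0, 0.2], [0, 0, 0.3], [0, 0, 0.4], [0, 0, 0.5], [0, 0, 0.6], [0, 0, 0.7], [0, 0, 0.8], [0, 0, 0.9], [0, 0, 1.0]]' --hand '[-1, -1, -1, -1, -1, -1, -1, -1, -1, -1]'

```text
t: 1.1
position: [0.4359, 0.1173, 0.2503]
tool_rot: [3.142, -0.0, 1.893]
wrist_force: [0.6, 2.5, 0.7]
opening: 0.0001
gripper_force: 0.0
```

```bash
python3 -c "
from h import *
print(state()['position'],state()['joints']);move([.545,-.02,.25],1.79)"
```

```text
[0.43594195 0.11725417 0.25025685] [ 8.18399743e-02  1.30927023e-01 -1.69746631e-01  1.27007143e+00
  8.42524558e-05  1.33008288e+00]
1.1 slide [-164.7   59.9    0.2] twist [ 0.    -0.     0.103] F [0.6 2.5 0.7]
```

Emit:
carry_out --slide '[[0, 0, 0], [0, 0, 0]]' --twist '[[0, 0, 0], [0, 0, 0]]' --hand '[-1, -1]'

```text
t: 1.3
position: [0.4353, 0.1184, 0.2499]
tool_rot: [-3.141, -0.0, 1.896]
wrist_force: [0.3, 0.1, 0.1]
opening: 0.0
gripper_force: 0.0
```

```bash
python3 -c "
from h import *
move([.545,-.02,.25],1.79)"
```

```text
1.3 slide [-166.2   59.7   -0.3] twist [-0.001 -0.     0.106] F [0.3 0.1 0.1]
```

Emit:
carry_out --slide '[[-35, 12, 0], [-70, 24, 0], [-105, 36, 0], [-140, 48, 0], [-166, 60, 0], [-166, 60, 0], [-166, 60, 0]]' --twist '[[0, 0, 0.02], [0, 0, 0.04], [0, 0, 0.06], [0, 0, 0.08], [0, 0, 0.106], [0, 0, 0.106], [0, 0, 0.106]]' --hand '[-1, -1, -1, -1, -1, -1, -1]'

```text
t: 2.0
position: [0.5449, -0.0175, 0.25]
tool_rot: [-3.141, -0.001, 1.794]
wrist_force: [0.1, -0.7, -0.7]
opening: -0.0003
gripper_force: 0.0
```

```bash
python3 - <<'E'
from h import *
s=state();print(s["position"],s["tool_rot"])
m=camera_model("wrist");im=snapshot("wrist");cv2.imwrite("pics/w1.png",im)
for c,(a,b) in COL.items():
    for p,st in blobs(im,a,b,300): print(c,p,st,ray(m,p,.103).round(4))
E
```

```text
[ 0.54486761 -0.01754714  0.25001896] [-3.14078823e+00 -5.89387563e-04  1.79351239e+00]
yellow [334.7, 191.7] [322, 178, 27, 28, 716] [ 0.557  -0.0215  0.103 ]
yellow [630.3, 384.7] [613, 356, 27, 44, 616] [ 0.9293 -0.1645  0.103 ]
green [275.5, 189.9] [263, 177, 26, 27, 689] [ 0.5068 -0.0312  0.103 ]
red [216.9, 188.1] [203, 175, 29, 27, 710] [ 0.4571 -0.0409  0.103 ]
```

View pics/w1.png

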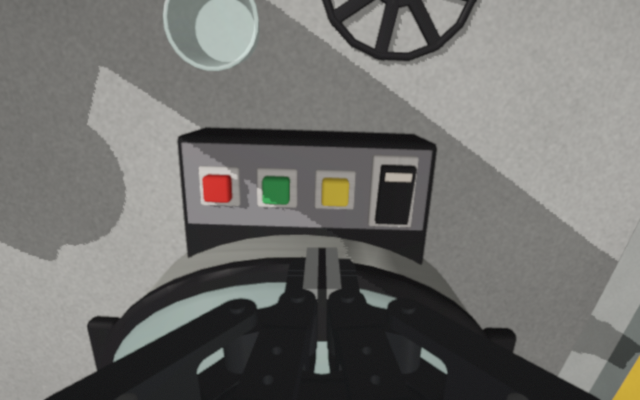

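The wrist view shows red (217,188), green (276,190), yellow (335,192) and the rocker at (397,190), with its white bar at (398,177) on the front half. The positions agree with the first ones to about 2 mm.

```bash
python3 - <<'E'
from h import *
m=camera_model("wrist");print(ray(m,(398,177),.108).round(4))
move([.6045,.006,.125],1.77)
E
```

```text
[0.6051 0.0044 0.108 ]
2.05 slide [  9.4  63.6 125.2] twist [-0.    -0.     0.024] F [-0.5  0.   0.6]
```

Emit:
carry_out --slide '[[9, 30, 0], [9, 64, 0], [9, 64, 35], [9, 64, 70], [9, 64, 100], [9, 64, 122], [9, 64, 122], [9, 64, 122]]' --twist '[[0, 0, 0.02], [0, 0, 0.02], [0, 0, 0.02], [0, 0, 0.02], [0, 0, 0.02], [0, 0, 0.02], [0, 0, 0.02], [0, 0, 0.02]]' --hand '[-1, -1, -1, -1, -1, -1, -1, -1]'

```text
t: 2.85
position: [0.6054, 0.0052, 0.1293]
tool_rot: [3.141, 0.0, 1.773]
wrist_force: [-0.3, 0.4, 1.0]
opening: 0.0002
gripper_force: 0.0
```

```bash
python3 - <<'E'
from h import *
im=snapshot("wrist");cv2.imwrite("pics/w2.png",im)
move([.6045,.006,.103])
E
```

```text
2.9 slide [ 1.4 -1.2 26.8] twist [0. 0. 0.] F [-0.7  0.  -0.9]
```

View pics/w2.png

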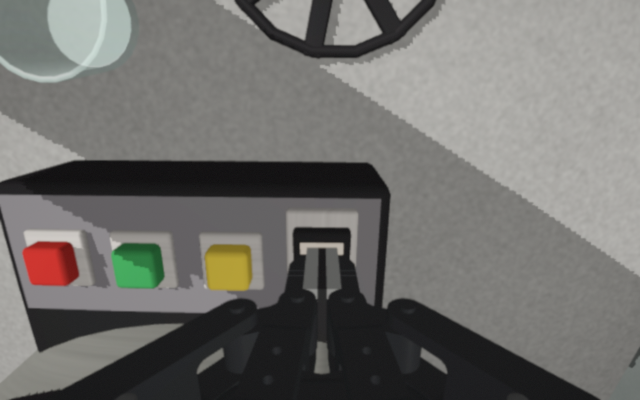

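The fingers at (322,260) are centred on the white bar at (321,248). I'll press the rocker now.

Emit:
carry_out --slide '[[1, -1, 8], [1, -1, 14], [1, -1, 18], [1, -1, 21], [1, -1, 24], [1, -1, 26], [1, -1, 27], [1, -1, 27]]' --twist '[[0, 0, 0], [0, 0, 0], [0, 0, 0], [0, 0, 0], [0, 0, 0], [0, 0, 0], [0, 0, 0], [0, 0, 0]]' --hand '[-1, -1, -1, -1, -1, -1, -1, -1]'

```text
t: 3.7
position: [0.6047, 0.0053, 0.1022]
tool_rot: [3.14, -0.0, 1.772]
wrist_force: [-3.9, 5.0, 14.8]
opening: 0.0004
gripper_force: 7.4
```

Emit:
carry_out --slide '[[0, 0, 1], [0, 0, 2], [0, 0, 2]]' --twist '[[0, 0, 0], [0, 0, 0], [0, 0, 0]]' --hand '[-1, -1, -1]'

```text
t: 4.0
position: [0.6049, 0.0053, 0.1018]
tool_rot: [3.139, 0.0, 1.772]
wrist_force: [-10.6, 5.4, 33.6]
opening: 0.0
gripper_force: 17.6
```

Emit:
carry_out --slide '[[0, 0, -10], [0, 0, -30], [-8, -26, -30], [-17, -53, -30], [-17, -53, -30], [-17, -53, -30]]' --twist '[[0, 0, 0], [0, 0, 0], [0, 0, 0], [0, 0, 0], [0, 0, 0], [0, 0, 0]]' --hand '[-1, -1, -1, -1, -1, -1]'

```text
t: 4.6
position: [0.5562, -0.0226, 0.1295]
tool_rot: [3.141, 0.0, 1.771]
wrist_force: [0.4, 0.4, -0.5]
opening: -0.0003
gripper_force: 0.0
```

```bash
python3 - <<'E'
from h import *
im=snapshot("wrist");cv2.imwrite("pics/w3.png",im)
move([.5565,-.0217,.096])
E
```

```text
4.65 slide [ 0.7  0.  33.4] twist [0. 0. 0.] F [-0.3 -0.4 -0.7]
```

View pics/w3.png

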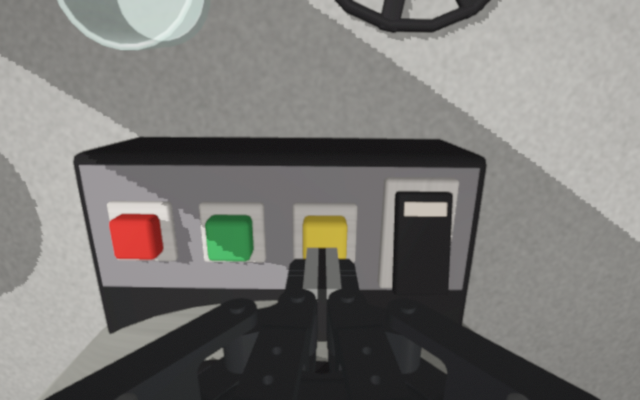

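The rocker's front half is now down, with its bar at (425,209). The fingers at (322,255) are over the yellow key at (325,237), so I'll press it.

Emit:
carry_out --slide '[[1, 0, 10], [1, 0, 18], [1, 0, 24], [1, 0, 28], [1, 0, 31], [1, 0, 34], [1, 0, 35], [1, 0, 35]]' --twist '[[0, 0, 0], [0, 0, 0], [0, 0, 0], [0, 0, 0], [0, 0, 0], [0, 0, 0], [0, 0, 0], [0, 0, 0]]' --hand '[-1, -1, -1, -1, -1, -1, -1, -1]'

```text
t: 5.45
position: [0.5559, -0.0212, 0.0956]
tool_rot: [3.14, 0.0, 1.772]
wrist_force: [-7.5, 3.1, 21.9]
opening: -0.0003
gripper_force: 10.6
```

Emit:
carry_out --slide '[[0, 0, 1], [0, 0, 1]]' --twist '[[0, 0, 0], [0, 0, 0]]' --hand '[-1, -1]'

```text
t: 5.65
position: [0.5559, -0.0212, 0.0953]
tool_rot: [3.14, 0.001, 1.772]
wrist_force: [-11.3, 3.9, 32.9]
opening: 0.0001
gripper_force: 16.5
```

Emit:
carry_out --slide '[[0, 0, -10], [0, 0, -35], [0, -25, -35], [0, -51, -35], [0, -51, -35], [0, -51, -35]]' --twist '[[0, 0, 0], [0, 0, 0], [0, 0, 0], [0, 0, 0], [0, 0, 0], [0, 0, 0]]' --hand '[-1, -1, -1, -1, -1, -1]'

```text
t: 6.25
position: [0.5061, -0.0317, 0.1286]
tool_rot: [3.141, 0.0, 1.771]
wrist_force: [0.3, -0.1, 0.7]
opening: -0.0001
gripper_force: 0.0
```

```bash
python3 - <<'E'
from h import *
im=snapshot("wrist");cv2.imwrite("pics/w4.png",im)
move([.5065,-.032,.096])
E
```

```text
6.3 slide [-0.3 -0.1 32.5] twist [0. 0. 0.] F [-0.1 -0.8 -0.5]
```

View pics/w4.png

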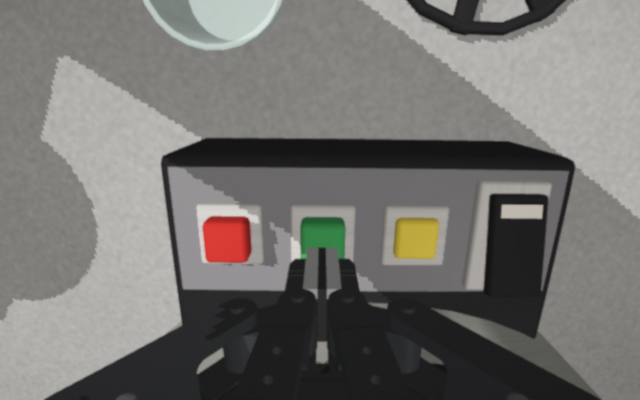

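Yellow (416,238) is in and the rocker (518,245) is still down. The fingers are over green at (322,238), so I'll press it.

Emit:
carry_out --slide '[[0, 0, 10], [0, 0, 18], [0, 0, 24], [0, 0, 28], [0, 0, 31], [0, 0, 34], [0, 0, 35], [0, 0, 35]]' --twist '[[0, 0, 0], [0, 0, 0], [0, 0, 0], [0, 0, 0], [0, 0, 0], [0, 0, 0], [0, 0, 0], [0, 0, 0]]' --hand '[-1, -1, -1, -1, -1, -1, -1, -1]'

```text
t: 7.1
position: [0.506, -0.0314, 0.0952]
tool_rot: [3.14, 0.001, 1.772]
wrist_force: [-13.1, 4.1, 38.1]
opening: -0.0002
gripper_force: 18.8
```

Emit:
carry_out --slide '[[0, 0, 1], [0, 0, 1]]' --twist '[[0, 0, 0], [0, 0, 0]]' --hand '[-1, -1]'

```text
t: 7.3
position: [0.506, -0.0314, 0.0949]
tool_rot: [3.139, 0.001, 1.772]
wrist_force: [-15.9, 4.5, 50.5]
opening: 0.0002
gripper_force: 25.4
```

Emit:
carry_out --slide '[[0, 0, -10], [0, 0, -40], [0, 0, -80], [0, 0, -120], [0, 0, -150], [0, 0, -150], [0, 0, -150], [0, 0, -150]]' --twist '[[0, 0, 0], [0, 0, 0], [0, 0, 0], [0, 0, 0], [0, 0, 0], [0, 0, 0], [0, 0, 0], [0, 0, 0]]' --hand '[-1, -1, -1, -1, -1, -1, -1, -1]'

```text
t: 8.1
position: [0.5054, -0.0315, 0.2413]
tool_rot: [-3.14, -0.001, 1.772]
wrist_force: [-0.1, 0.0, -0.3]
opening: 0.0001
gripper_force: 0.0
```

```bash
python3 - <<'E'
from h import *
cv2.imwrite("pics/w5.png",cv2.resize(snapshot("wrist")[100:300,120:520],None,fx=2,fy=2))
print(state()["t"],state()["wrist_force"])
E
```

```text
8.15 [-0.01777041  0.14561885 -0.49032176]
```

View pics/w5.png

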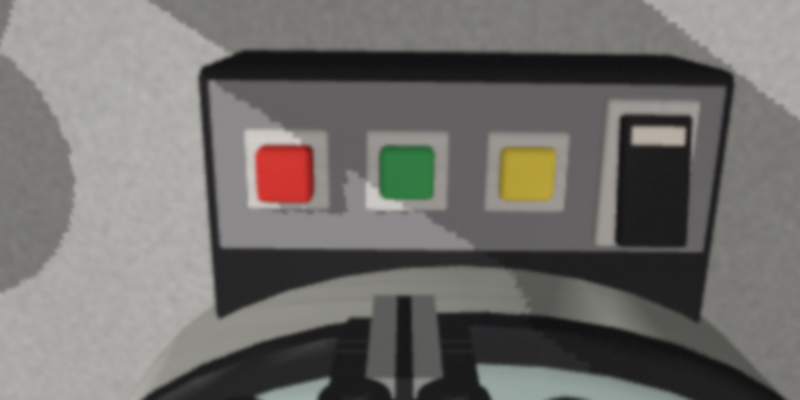

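Green (407,172) and yellow (527,174) are in, the rocker's front half is down (bar at (658,136)), and red (285,174) is still out. The arm is clear, so I'm handing the job in.

```bash
python3 -c "
from workcell import *
print(job_done())"
```

```text
the job is handed in; nothing more can be done
None
```

I pressed the rocker, the yellow key and the green key to their stops in that order, left red and the loose items untouched, and handed the job in at about 8 s; no verdict was returned.

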